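# Close up the row of tins against the sprung buffer

## Robot

A 6-joint arm with a two-finger parallel gripper is mounted at the origin on the work surface. World frame = base frame: x ahead of the robot, y to its left, z up, the work surface at z = 0. Lengths are in mm, angles in degrees, forces in N, time in s.
With the tool pointing down it reaches from about 350 to 850 mm from the base axis. Payload 8.1 kg.
Tool frame: the origin (TCP) lies on the mounting face of the last link; the fingertips stand 186 mm ahead of it and the grasp point (between the pads) lies 167 mm ahead of it; z points along the fingers, y is the line along which they close (so a half turn about z gives the same grasp; the last joint's range is limited). The gripper opens to 93 mm and grips with 3 to 60 N. Pads are 15 mm wide; open, the fingers measure 128 mm over their backs; the gripper's body (75 mm by 188 mm) begins 65 mm behind the grasp point.
Start: joints at [63.805, 7.471, 85.268, -0, 87.261, -4.893], TCP at [217.955, 559.019, 404.735] pointing down, gripper open.
Joint ranges: [-169.43, 169.43], [-51.17, 129.36], [1.28, 143.12], [-76.62, 256.62], [0, 156.53], [-152.29, 152.29]. Speed limits (degrees/s): [136.94, 136.94, 159.86, 180, 180, 180].

## Interface

Orientations are given as a 3x3 rotation matrix whose columns are the frame's x, y, z axes.
In Python, from rig import env gives the robot as it stands.
- The arm moves only by the shell command python3 -m pendant 'ROWS' [OPENING] [FORCE]. ROWS is JSON, a list of rows, each an object with "xyz": the shift along the tool's x, y, z in mm, a list of three; "yaw": the turn about the tool's z in degrees. A call has 1 to 10 rows; each row is the pose to reach, as a shift and turn from the pose commanded when the call began, along the tool's axes at that moment; what a row does not reach only later rows make up. A row lasts 1/12 s, in which the tool goes at most 41.7 mm and 7.16 degrees, less where a joint would pass 70% of its speed; a pose out of reach is approached as far as the arm can. A call with a gripper value outside its range is refused whole. OPENING is the opening, from 0 (shut) to 1 (fully open), set as the call begins (- or left out, the last holds). The fingers move at their own pace and stop on an object; FORCE is the grip in N (left out, the last holds). Time passes only in rows, so rows that repeat a pose let the fingers close. It gives the time, the measured TCP pose, the force, the opening and the grip force at its end, in the units of the state.
- env.sense(): the state, without advancing time (a new reading comes with each control period).
- env.snapshot(name): name is "side" or "top" or "wrist"; returns (picture, depth): 480x640x3 uint8, blue, green, red; 480x640 float32, mm along the optical axis (not along the pixel's ray), 0 where there is no reading.
- env.calibration(name): a dict with "K" (3x3 intrinsics, pixels), "rvec" (rotation vector, rad) and "tvec" (3), from world to camera coordinates, as OpenCV has them. Camera axes: x right, y down, z forward; pixel columns grow to the right and rows downward; lengths in mm; the calibration is good to about 2 mm. A picture is of the moment at which its call begins: read the wrist's pose just before it. calibration takes no time and is no camera call; for the wrist camera it gives the pose at the moment of the call.
- env.close_job(): hands the job in; it is judged then, once.
The state is a dict: "t": time; "joint_pos": joint angles; "joint_velocities": joint speeds; "joint_efforts": joint torques, N m; "tcp_pos": TCP position; "eef_rot": TCP orientation; "force": force on the tool from outside, world axes, zero at the start; "ft_torque": the same for the moment, N m; "gripper_width": finger opening in mm; "gripper_force": force on a finger pad.
Only numpy, scipy, OpenCV 4.12 (cv2) and the standard library are available. Lean on these libraries where they do the work, as an engineer would, in place of code of your own. Each camera call takes 0.05 s, during which the arm holds its last target. There are 200 camera calls.

## Task

Without lifting them, nudge the three square tins standing about the shelf into one straight row, square and flat against the aluminium back ledge. Then push the row endwise along the ledge, so that the tins close up and press the sprung buffer firmly down to its stop, without ramming or denting the tins, and ease off slowly so that the row stays closed up, flat on the ledge and touching the buffer. Leave the other containers where they stand.

Things in the scene. Friction and masses are not known exactly. Their poses are not given: they have to be found in the camera images.
- rail: Fixed aluminium back ledge, 50 mm high, y = -140 to 500 mm, buffer housing at its -y (right) end: x -78 to 0, y -110 to -50, 72 mm high. Origin: on the shelf, in the ledge's inner face (towards the robot), at the free buffer face. x away from the robot through the ledge, y along it away from the buffer. Tin flat on ledge: centre at x = -37; closed row at free buffer: y = 37, 111, 185 mm.
- buffer_face (a point): Centre of the square black rubber face of the buffer, 58 x 58 mm, from 7 to 65 mm above the shelf, 37 mm in front of the ledge. The face looks along the rail's +y; the point moves with it.
- buffer (a joint): Travel of the buffer in m: 0 is free, grows as the face is pushed along the rail's -y, 0.020 is its hard stop. A damped spring pushes back with about 3 N at 0 and 10 N at the stop (three sliding tins add 3 to 6 N), and when let go it returns and pushes the row back.
- tin_1: An empty closed square steel tin, 74 x 74 mm in plan, 92 mm tall, plain steel, about 0.1 to 0.2 kg, standing upright and sliding on the shelf; the three are alike and their order in the row is free. Origin: centre of its underside; z up, x and y square to its sides.
- tin_2: An empty closed square steel tin, 74 x 74 mm in plan, 92 mm tall, plain steel, about 0.1 to 0.2 kg, standing upright and sliding on the shelf; the three are alike and their order in the row is free. Origin: centre of its underside; z up, x and y square to its sides.
- tin_3: An empty closed square steel tin, 74 x 74 mm in plan, 92 mm tall, plain steel, about 0.1 to 0.2 kg, standing upright and sliding on the shelf; the three are alike and their order in the row is free. Origin: centre of its underside; z up, x and y square to its sides.
- crushed_can_1: Bystander: flattened aluminium can, a 66 mm disc 28 mm high, in front of the gap between two tins. Origin: centre of its underside.
- crushed_can_2: Bystander: the other flattened can, of the same size, in front of the other gap. Origin: centre of its underside.
- wine_bottle: Bystander: empty green wine bottle standing at the right, 74 mm wide, 295 mm tall. Origin: centre of its underside.
- pet_bottle: Bystander: clear PET bottle with twist cap standing at the right, 64 mm wide, 217 mm tall. Origin: centre of its underside.
- food_can: Bystander: open round steel food can behind the ledge, 74 mm wide, 108 mm tall. Origin: centre of its underside.
- glass_jar: Bystander: glass jar with a steel lid standing at the left, 72 mm wide, 100 mm tall. Origin: centre of its underside.

How it is judged:
By the outcome, as a careful person would: the job done as asked, in the order asked, and still so for the second after the job is handed in, with the robot touching nothing.
It also fails if it takes over 72 s, if anything falls off the work surface, if the arm or the gripper's body presses on something with over 40 N, if the wrist force passes 120 N, or if a joint passes its speed limit or range.

## Working session

There is one attempt and no reset: what is moved stays moved. The work goes in short steps, Python scripts to look and compute and a shell command to move; the robot and the scene stay as the last step left them, time stands still between calls to the robot, and variables do not carry over. Pictures are saved under pics/ and viewed, at most 10 in all, crops included, and the job is handed in when it is done.

```bash
ls; mkdir -p pics; python3 - <<'E'
from rig import env
import cv2,numpy as np
s=env.sense();print({k:np.round(v,3).tolist() for k,v in s.items()})
for n in("top","side"):
    p,d=env.snapshot(n);cv2.imwrite(f"pics/{n}0.png",p);np.save(f"pics/{n}0.npy",d)
    c=env.calibration(n);print(n,{k:np.round(v,3).tolist() for k,v in c.items()})
E
```

```text
pics
{'t': 0.0, 'joint_pos': [63.804, 7.511, 85.331, -0.001, 87.26, -4.894], 'joint_velocities': [0.017, -0.075, -0.121, -0.084, 0.013, 0.041], 'joint_efforts': [0.0, -55.988, -49.173, 0.077, 0.036, -0.0], 'tcp_pos': [217.856, 558.799, 403.716], 'eef_rot': [[-0.932, 0.363, -0.001], [0.363, 0.932, -0.002], [0.0, -0.002, -1.0]], 'force': [-0.356, 0.119, 0.002], 'ft_torque': [0.064, -0.008, 0.011], 'gripper_force': 0.0, 'gripper_width': 93.327}
top {'K': [[604.8, 0.0, 312.289], [0.0, 604.8, 240.471], [0.0, 0.0, 1.0]], 'rvec': [2.157, -2.219, 0.071], 'tvec': [9.642, 600.065, 1534.963]}
side {'K': [[554.752, 0.0, 321.602], [0.0, 554.752, 245.057], [0.0, 0.0, 1.0]], 'rvec': [2.252, -0.829, 0.362], 'tvec': [-454.447, 306.485, 1441.679]}
```

View pics/top0.png

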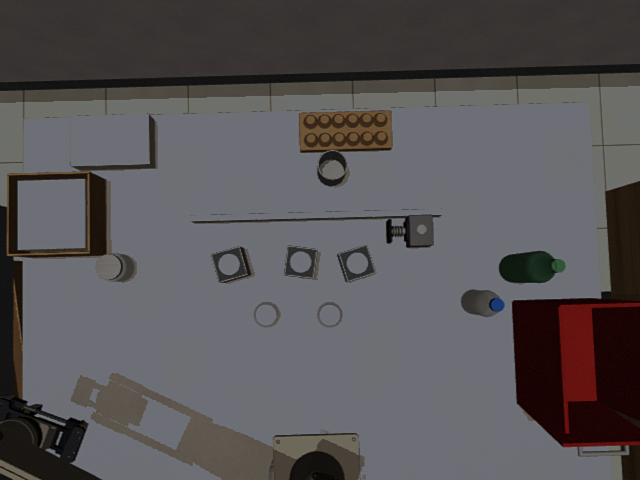

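View pics/side0.png

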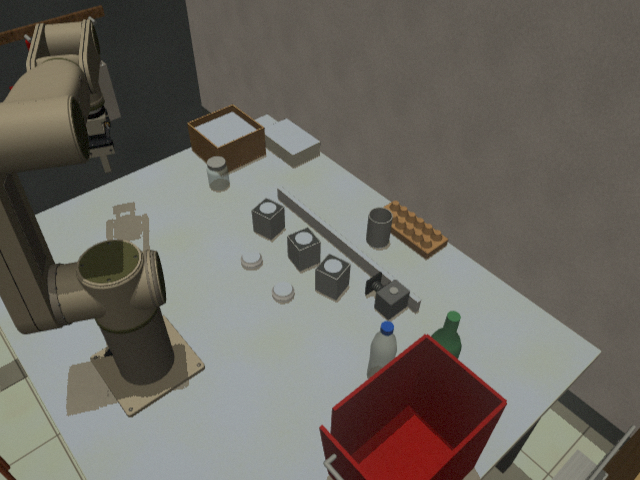

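The top view shows the tins at about (230,264), (301,262) and (357,263). The ledge runs from (193,218) to (440,214), the buffer face is near (389,231), and the flat cans are at (266,315) and (330,315). Next I'll measure them from depth.

```bash
cat > h.py <<'E'
import cv2,numpy as np
from rig import env
def cloud(name,d,c=None):
    c=c or env.calibration(name);R=cv2.Rodrigues(np.array(c["rvec"],float))[0];K=np.array(c["K"])
    v,u=np.mgrid[0:480,0:640]
    P=np.stack([(u-K[0,2])/K[0,0]*d,(v-K[1,2])/K[1,1]*d,d],-1)
    return (P-np.ravel(c["tvec"]))@R
def tins(d,W,lo=82,hi=100,box=(350,760,-250,400)):
    m=(d>0)&(W[...,2]>lo)&(W[...,2]<hi)&(W[...,0]>box[0])&(W[...,0]<box[1])&(W[...,1]>box[2])&(W[...,1]<box[3])
    n,l,st,_=cv2.connectedComponentsWithStats(m.astype(np.uint8))
    out=[]
    for i in range(1,n):
        if st[i,4]<150: continue
        q=W[l==i]; r=cv2.minAreaRect(q[:,:2].astype(np.float32))
        out.append((np.round(r[0],1).tolist(),np.round(r[1],1).tolist(),round(r[2],1),round(float(np.median(q[:,2])),1),int(st[i,4])))
    return out
E
python3 - <<'E'
from h import *
d=np.load("pics/top0.npy");W=cloud("top",d)
for t in tins(d,W):print("tin",t)
m=(d>0)
z=W[...,2]
print("table z",np.median(z[280:300,200:400]))
# rail
for lo,hi,bx in((40,60,"rail"),):
    mm=m&(z>lo)&(z<hi);mm[:205]=0;mm[228:]=0;mm[:,:185]=0;mm[:,385:]=0
    q=W[mm];print(len(q),q[:,1].min(),q[:,1].max(),np.median(q[:,2]))
    for y0 in range(-60,340,40):
        s=q[(q[:,1]>y0)&(q[:,1]<y0+40)]
        if len(s):print(y0,len(s),s[:,0].min().round(1),np.median(s[:,0]).round(1),s[:,0].max().round(1))
for nm,r in(("housing",(210,250,400,440)),("face",(215,250,380,395)),("can1",(300,330,250,282)),("can2",(300,330,314,346)),("jar",(250,282,95,130)),("pet",(285,320,455,510))):
    a=W[r[0]:r[1],r[2]:r[3]];k=a[...,2]>(12 if 'can' in nm else 50 if nm!="face" else 15)
    q=a[k];print(nm,len(q),q.min(0).round(0),q.max(0).round(0))
E
```

```text
tin ([544.5, 23.3], [73.9, 73.8], 81.0, 91.9, 899)
tin ([537.7, -114.8], [73.7, 73.9], 16.4, 92.3, 905)
tin ([543.6, 198.2], [74.6, 74.9], 14.4, 92.1, 915)
table z -0.983460781236717
1272 -191.08336076828462 299.7912117323075 48.762763859620804
-60 100 654.7 662.0 670.1
-20 110 654.5 662.9 671.3
20 98 654.6 662.0 670.3
60 106 655.0 662.7 671.0
100 98 654.8 662.9 671.9
140 106 654.8 662.4 671.1
180 107 655.4 663.5 671.9
220 100 655.3 662.5 670.4
260 108 655.5 663.3 671.4
housing 922 [ 500. -329.   50.] [ 669.   -5. 1571.]
face 201 [ 500. -220.   15.] [ 658.   -5. 1571.]
can1 517 [382.  -5.  12.] [ 500.  147. 1571.]
can2 524 [377. -78.  12.] [ 500.   -5. 1571.]
jar 782 [500.  -5.  50.] [ 589.  535. 1571.]
pet 817 [ 402. -436.   50.] [ 500.   -5. 1571.]
```

```bash
python3 - <<'E'
from h import *
d=np.load("pics/top0.npy");W=cloud("top",d);ok=d>0;z=W[...,2]
k=ok&(z>42)&(z<56)&(W[...,0]>640)&(W[...,0]<690)&(W[...,1]>-180)&(W[...,1]<320)
q=W[k];print("left end",q[:,1].max())
e=[(y,np.sort(q[(q[:,1]>y)&(q[:,1]<=y+10)][:,0])[:1].mean()) for y in range(-170,300,10)]
e=np.array(e);p=np.polyfit(e[:,0],e[:,1],1);print("edge x=",p,"ang",np.degrees(np.arctan(p[0])),"resid",(e[:,1]-np.polyval(p,e[:,0])).std())
p=np.polyfit(q[:,1],q[:,0],1);print("center",p,np.degrees(np.arctan(p[0])))
def show(nm,x0,x1,y0,y1,z0,z1):
    k=ok&(W[...,0]>x0)&(W[...,0]<x1)&(W[...,1]>y0)&(W[...,1]<y1)&(z>z0)&(z<z1);q=W[k]
    print(nm,len(q),q.min(0).round(1),q.max(0).round(1))
show("housing",560,660,-330,-180,67,80)
show("face",560,648,-235,-165,58,69)
show("can1",380,440,60,150,20,36);show("can2",380,440,-80,10,20,36)
show("pet",350,500,-500,-300,100,260)
show("wine",450,600,-600,-400,100,330)
show("jar",450,600,400,560,80,120)
show("foodcan",690,840,-100,50,90,130)
E
```

```text
left end 299.7912117323075
edge x= [2.18451670e-03 6.55385998e+02] ang 0.12516338784513176 resid 0.5530936647089721
center [2.02071715e-03 6.62740874e+02] 0.11577840665365204
housing 665 [ 577.1 -308.2   67. ] [ 653.6 -198.9   79.7]
face 68 [ 590.4 -207.1   58.6] [ 646.  -198.    68.6]
can1 402 [382.9  85.   20. ] [439.2 146.   35.4]
can2 429 [381.2 -77.6  20. ] [439.3 -16.3  35.7]
pet 777 [ 401.6 -499.9  100.3] [ 499.6 -383.1  224.9]
wine 1401 [ 450.  -549.8  100.6] [ 551.5 -400.3  301.1]
jar 667 [515.1 459.3  80.2] [599.9 559.9 119.8]
foodcan 185 [742.5 -97.5  90.4] [815.7 -26.2 116.4]
```

```bash
python3 -m pendant '[{"xyz":[-36,-24,0],"yaw":-4},{"xyz":[-72,-48,0],"yaw":-9},{"xyz":[-108,-72,0],"yaw":-14},{"xyz":[-144,-96,0],"yaw":-19},{"xyz":[-178,-119,0],"yaw":-21.3},{"xyz":[-212,-142,0],"yaw":-21.3},{"xyz":[-246,-164.5,0],"yaw":-21.3},{"xyz":[-280,-187,0],"yaw":-21.3},{"xyz":[-315,-211,0],"yaw":-21.3},{"xyz":[-350,-234,0],"yaw":-21.3}]' 0.35 20
python3 - <<'E'
from rig import env
s=env.sense();print(s["eef_rot"],s["joint_pos"])
E
```

```text
t: 0.93
tcp_pos: [457.0, 215.4, 404.5]
eef_rot: [[-1.0, -0.0, -0.0], [-0.0, 1.0, -0.0], [0.0, -0.0, -1.0]]
force: [0.9, 0.8, 0.0]
gripper_width: 33.8
gripper_force: 0.0
[[-9.99999943e-01 -1.44172806e-05 -3.37733430e-04]
 [-1.43963530e-05  9.99999998e-01 -6.19673420e-05]
 [ 3.37734323e-04 -6.19624764e-05 -9.99999941e-01]] [ 1.94201670e+01 -7.32202329e+00  1.00099436e+02  3.08908677e-03
  8.72420180e+01 -7.05808076e+01]
```

```bash
python3 -m pendant '[{"xyz":[-4,-8,20],"yaw":0},{"xyz":[-9,-15.7,55],"yaw":0},{"xyz":[-9,-15.7,90],"yaw":0},{"xyz":[-9,-15.7,125],"yaw":0},{"xyz":[-9,-15.7,155],"yaw":0},{"xyz":[-9,-15.7,178],"yaw":0},{"xyz":[-9,-15.7,189],"yaw":0},{"xyz":[-9,-15.7,193.7],"yaw":0},{"xyz":[-9,-15.7,193.7],"yaw":0}]'
python3 -m pendant '[{"xyz":[-6,0,0],"yaw":0},{"xyz":[-12,0,0],"yaw":0},{"xyz":[-16,0,0],"yaw":0},{"xyz":[-20,0,0],"yaw":0},{"xyz":[-24,0,0],"yaw":0},{"xyz":[-28,0,0],"yaw":0},{"xyz":[-32,0,0],"yaw":0},{"xyz":[-36,0,0],"yaw":0},{"xyz":[-40,0,0],"yaw":0},{"xyz":[-44,0,0],"yaw":0}]'
python3 -m pendant '[{"xyz":[-4,0,0],"yaw":0},{"xyz":[-8,0,0],"yaw":0},{"xyz":[-12,0,0],"yaw":0},{"xyz":[-16,0,0],"yaw":0},{"xyz":[-20,0,0],"yaw":0},{"xyz":[-24,0,0],"yaw":0},{"xyz":[-28,0,0],"yaw":0},{"xyz":[-32,0,0],"yaw":0},{"xyz":[-36,0,0],"yaw":0},{"xyz":[-40,0,0],"yaw":0}]'
python3 - <<'E'
from h import *
p,d=env.snapshot("top");cv2.imwrite("pics/top1.png",cv2.resize(p[190:350,170:430],None,fx=3,fy=3))
for t in tins(d,cloud("top",d)):print(t)
E
```

```text
t: 1.68
tcp_pos: [465.2, 201.6, 210.4]
eef_rot: [[-1.0, -0.0, -0.002], [-0.0, 1.0, -0.001], [0.002, -0.001, -1.0]]
force: [-0.2, 0.3, 1.4]
gripper_width: 32.5
gripper_force: 0.0
t: 2.52
tcp_pos: [509.8, 201.8, 211.0]
eef_rot: [[-1.0, -0.0, -0.0], [-0.0, 1.0, 0.0], [0.0, 0.0, -1.0]]
force: [-1.7, 1.2, 1.4]
gripper_width: 32.3
gripper_force: 0.8
t: 3.35
tcp_pos: [549.9, 201.7, 211.0]
eef_rot: [[-1.0, 0.0, -0.0], [0.0, 1.0, -0.0], [0.0, -0.0, -1.0]]
force: [-2.0, -0.5, 1.1]
gripper_width: 32.3
gripper_force: 0.8
([606.7, 167.6], [33.4, 50.5], 89.8, 91.3, 213)
([544.5, 23.4], [74.0, 73.9], 81.0, 92.1, 898)
([537.6, -114.5], [73.7, 73.8], 16.4, 92.3, 904)
```

View pics/top1.png

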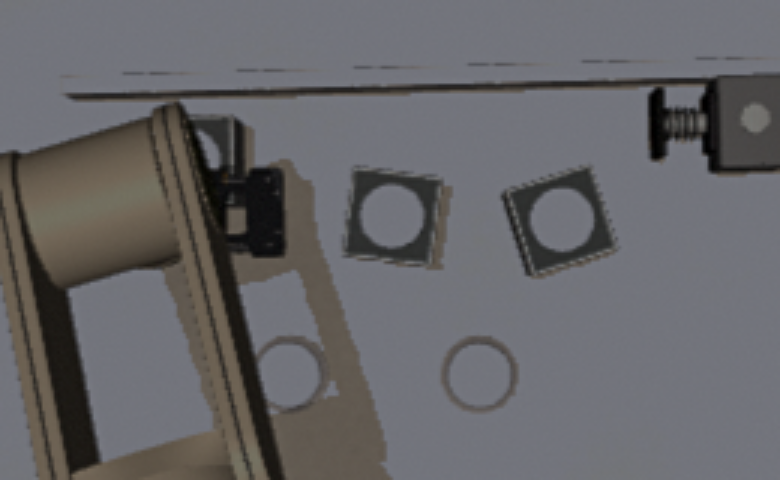

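The tin is square to the fingers, with its far edge about 23 mm short of the ledge. I'll push on and then creep.

```bash
python3 -m pendant '[{"xyz":[-4,0,0],"yaw":0},{"xyz":[-8,0,0],"yaw":0},{"xyz":[-12,0,0],"yaw":0},{"xyz":[-15,0,0],"yaw":0},{"xyz":[-17,0,0],"yaw":0},{"xyz":[-18,0,0],"yaw":0},{"xyz":[-19,0,0],"yaw":0},{"xyz":[-20,0,0],"yaw":0}]'
python3 -m pendant '[{"xyz":[-0.7,0,0],"yaw":0},{"xyz":[-1.4,0,0],"yaw":0},{"xyz":[-2,0,0],"yaw":0}]'
python3 -m pendant '[{"xyz":[-0.5,0,0],"yaw":0},{"xyz":[-1,0,0],"yaw":0}]'
```

```text
t: 4.07
tcp_pos: [569.5, 201.7, 211.0]
eef_rot: [[-1.0, 0.0, -0.0], [0.0, 1.0, -0.0], [0.0, -0.0, -1.0]]
force: [-1.8, 0.4, 0.4]
gripper_width: 32.5
gripper_force: 0.3
t: 4.32
tcp_pos: [571.5, 201.7, 211.0]
eef_rot: [[-1.0, 0.0, -0.0], [0.0, 1.0, -0.0], [0.0, -0.0, -1.0]]
force: [-0.7, 0.1, 0.2]
gripper_width: 32.3
gripper_force: 0.3
t: 4.48
tcp_pos: [572.5, 201.7, 211.0]
eef_rot: [[-1.0, -0.0, -0.0], [-0.0, 1.0, -0.0], [0.0, -0.0, -1.0]]
force: [-0.5, 0.3, -0.5]
gripper_width: 32.6
gripper_force: 0.3
```

```bash
R='force'; python3 -m pendant '[{"xyz":[-0.5,0,0],"yaw":0},{"xyz":[-1,0,0],"yaw":0}]'|grep -E "force:|tcp"
python3 -m pendant '[{"xyz":[-0.5,0,0],"yaw":0}]'|grep -E "force:|tcp"
python3 -m pendant '[{"xyz":[-0.5,0,0],"yaw":0}]'|grep -E "force:|tcp"
```

```text
tcp_pos: [573.5, 201.7, 211.0]
force: [-1.0, 0.1, -0.9]
gripper_force: 0.3
tcp_pos: [574.0, 201.7, 211.0]
force: [-2.3, 0.9, -0.8]
gripper_force: 1.2
tcp_pos: [574.1, 201.8, 210.9]
force: [-7.3, 0.7, 4.2]
gripper_force: 3.7
```

```bash
python3 -m pendant '[{"xyz":[1,0,0],"yaw":0},{"xyz":[4,0,0],"yaw":0},{"xyz":[12,0,0],"yaw":0},{"xyz":[30,0,0],"yaw":0},{"xyz":[55,0,0],"yaw":0},{"xyz":[80,0,0],"yaw":0},{"xyz":[98,0,0],"yaw":0},{"xyz":[104,-5,0],"yaw":0},{"xyz":[104,-25,0],"yaw":0},{"xyz":[104,-55,0],"yaw":0}]'|grep tcp
python3 -m pendant '[{"xyz":[0,-30,0],"yaw":0},{"xyz":[0,-60,0],"yaw":0},{"xyz":[0,-90,0],"yaw":0},{"xyz":[0,-110,0],"yaw":0},{"xyz":[0,-120,0],"yaw":0},{"xyz":[0,-123,0],"yaw":0},{"xyz":[0,-123,0],"yaw":0}]'|grep tcp
python3 - <<'E'
from h import *
p,d=env.snapshot("top")
for t in tins(d,cloud("top",d)):print(t)
E
```

```text
tcp_pos: [470.2, 147.4, 211.6]
tcp_pos: [470.7, 23.3, 211.2]
([618.5, 187.4], [73.8, 73.0], 88.9, 92.2, 899)
([549.1, 22.8], [74.0, 64.7], 81.2, 92.2, 755)
([537.6, -115.0], [73.7, 74.2], 16.2, 92.2, 902)
```

```bash
python3 -m pendant '[{"xyz":[-6,0,0],"yaw":0},{"xyz":[-12,0,0],"yaw":0},{"xyz":[-16,0,0],"yaw":0},{"xyz":[-20,0,0],"yaw":0},{"xyz":[-24,0,0],"yaw":0},{"xyz":[-28,0,0],"yaw":0},{"xyz":[-32,0,0],"yaw":0},{"xyz":[-36,0,0],"yaw":0},{"xyz":[-40,0,0],"yaw":0},{"xyz":[-44,0,0],"yaw":0}]'|grep -E "^force|tcp"
python3 -m pendant '[{"xyz":[-4,0,0],"yaw":0},{"xyz":[-8,0,0],"yaw":0},{"xyz":[-12,0,0],"yaw":0},{"xyz":[-16,0,0],"yaw":0},{"xyz":[-20,0,0],"yaw":0},{"xyz":[-24,0,0],"yaw":0},{"xyz":[-28,0,0],"yaw":0},{"xyz":[-32,0,0],"yaw":0},{"xyz":[-36,0,0],"yaw":0},{"xyz":[-40,0,0],"yaw":0}]'|grep -E "^force|tcp"
python3 -m pendant '[{"xyz":[-4,0,0],"yaw":0},{"xyz":[-8,0,0],"yaw":0},{"xyz":[-11,0,0],"yaw":0},{"xyz":[-13,0,0],"yaw":0},{"xyz":[-14,0,0],"yaw":0},{"xyz":[-15,0,0],"yaw":0},{"xyz":[-16,0,0],"yaw":0},{"xyz":[-16.8,0,0],"yaw":0}]'|grep -E "^force|tcp"
```

```text
tcp_pos: [514.9, 23.6, 211.0]
force: [-1.1, -0.6, -0.3]
tcp_pos: [554.9, 23.7, 211.0]
force: [-1.2, 0.4, -0.1]
tcp_pos: [571.3, 23.7, 211.0]
force: [-0.5, 0.5, -0.2]
```

```bash
python3 -m pendant '[{"xyz":[-0.5,0,0],"yaw":0},{"xyz":[-1,0,0],"yaw":0},{"xyz":[-1.5,0,0],"yaw":0}]'|grep -E "^force|tcp"
python3 -m pendant '[{"xyz":[-0.5,0,0],"yaw":0}]'|grep -E "^force|tcp"
python3 -m pendant '[{"xyz":[-0.5,0,0],"yaw":0}]'|grep -E "^force|tcp"
```

```text
tcp_pos: [572.8, 23.7, 211.0]
force: [-0.8, -0.3, -0.5]
tcp_pos: [573.3, 23.7, 211.0]
force: [-0.7, -0.7, 0.2]
tcp_pos: [573.6, 23.7, 211.0]
force: [-7.5, 0.1, 4.1]
```

```bash
python3 -m pendant '[{"xyz":[1,0,0],"yaw":0},{"xyz":[4,0,0],"yaw":0},{"xyz":[12,0,0],"yaw":0},{"xyz":[30,0,0],"yaw":0},{"xyz":[55,0,0],"yaw":0},{"xyz":[80,0,0],"yaw":0},{"xyz":[98,0,0],"yaw":0},{"xyz":[105,-5,0],"yaw":0},{"xyz":[106,-25,0],"yaw":0},{"xyz":[106,-50,0],"yaw":0}]'|grep tcp
python3 -m pendant '[{"xyz":[0,-25,0],"yaw":0},{"xyz":[0,-50,0],"yaw":0},{"xyz":[0,-72,0],"yaw":0},{"xyz":[0,-84,0],"yaw":0},{"xyz":[0,-87,0],"yaw":0},{"xyz":[0,-88,0],"yaw":0},{"xyz":[0,-88,0],"yaw":0}]'|grep tcp
python3 -m pendant '[{"xyz":[-5,0,0],"yaw":0},{"xyz":[-9,0,0],"yaw":0},{"xyz":[-13,0,0],"yaw":0},{"xyz":[-17,0,0],"yaw":0},{"xyz":[-21,0,0],"yaw":0},{"xyz":[-25,0,0],"yaw":0},{"xyz":[-29,0,0],"yaw":0},{"xyz":[-33,0,0],"yaw":0},{"xyz":[-37,0,0],"yaw":0},{"xyz":[-41,0,0],"yaw":0}]'|grep -E "^force|tcp"
python3 -m pendant '[{"xyz":[-4,0,0],"yaw":0},{"xyz":[-8,0,0],"yaw":0},{"xyz":[-12,0,0],"yaw":0},{"xyz":[-16,0,0],"yaw":0},{"xyz":[-20,0,0],"yaw":0},{"xyz":[-24,0,0],"yaw":0},{"xyz":[-28,0,0],"yaw":0},{"xyz":[-32,0,0],"yaw":0},{"xyz":[-36,0,0],"yaw":0},{"xyz":[-40,0,0],"yaw":0}]'|grep -E "^force|tcp"
python3 - <<'E'
from h import *
p,d=env.snapshot("top")
for t in tins(d,cloud("top",d)):print(t)
E
```

```text
tcp_pos: [467.4, -26.1, 211.3]
tcp_pos: [467.8, -113.9, 210.9]
tcp_pos: [509.2, -114.3, 211.0]
force: [-1.7, 0.2, -0.1]
tcp_pos: [549.2, -114.3, 211.0]
force: [-1.1, -0.5, 0.2]
([617.8, 28.5], [71.5, 74.8], 88.5, 91.9, 887)
([618.1, 187.6], [74.0, 73.6], 89.8, 91.5, 891)
```

```bash
python3 -m pendant '[{"xyz":[-4,0,0],"yaw":0},{"xyz":[-8,0,0],"yaw":0},{"xyz":[-12,0,0],"yaw":0},{"xyz":[-15,0,0],"yaw":0},{"xyz":[-17,0,0],"yaw":0},{"xyz":[-19,0,0],"yaw":0},{"xyz":[-20,0,0],"yaw":0},{"xyz":[-21,0,0],"yaw":0},{"xyz":[-22,0,0],"yaw":0}]'|grep -E "^force|tcp"
python3 -m pendant '[{"xyz":[-0.5,0,0],"yaw":0},{"xyz":[-1,0,0],"yaw":0}]'|grep -E "^force|tcp"
python3 -m pendant '[{"xyz":[-0.5,0,0],"yaw":0}]'|grep -E "^force|tcp"
python3 -m pendant '[{"xyz":[-0.5,0,0],"yaw":0}]'|grep -E "^force|tcp"
```

```text
tcp_pos: [570.8, -114.3, 211.0]
force: [-0.7, -0.1, -1.3]
tcp_pos: [571.8, -114.3, 211.0]
force: [-1.1, 0.0, -0.2]
tcp_pos: [572.3, -114.3, 211.0]
force: [-0.3, 0.8, -0.9]
tcp_pos: [572.8, -114.3, 211.0]
force: [-0.6, 0.8, -0.1]
```

```bash
python3 -m pendant '[{"xyz":[-0.4,0,0],"yaw":0}]'|grep -E "^force|tcp"
python3 -m pendant '[{"xyz":[-0.4,0,0],"yaw":0}]'|grep -E "^force|tcp"
```

```text
tcp_pos: [573.0, -114.3, 211.0]
force: [-5.2, 0.7, 2.5]
tcp_pos: [573.2, -114.3, 211.0]
force: [-7.8, 0.2, 5.2]
```

```bash
python3 -m pendant '[{"xyz":[1,0,0],"yaw":0},{"xyz":[4,0,0],"yaw":0},{"xyz":[12,0,0],"yaw":0},{"xyz":[30,0,0],"yaw":0},{"xyz":[50,0,0],"yaw":0},{"xyz":[70,0,-10],"yaw":0},{"xyz":[82,0,-35],"yaw":0},{"xyz":[85,0,-70],"yaw":0},{"xyz":[85,0,-95],"yaw":0},{"xyz":[85,0,-105],"yaw":0}]' 0.2|grep tcp
python3 -m pendant '[{"xyz":[-5,20,0],"yaw":7},{"xyz":[-15,55,0],"yaw":14},{"xyz":[-26,94,0],"yaw":21},{"xyz":[-37,133,0],"yaw":28},{"xyz":[-48,172,0],"yaw":35},{"xyz":[-59,211,0],"yaw":42},{"xyz":[-70,250,0],"yaw":49},{"xyz":[-81,289,0],"yaw":56},{"xyz":[-92,328,0],"yaw":63},{"xyz":[-103,367,0],"yaw":70}]'
python3 - <<'E'
from h import *
p,d=env.snapshot("top");cv2.imwrite("pics/top2.png",cv2.resize(p[190:350,170:430],None,fx=3,fy=3))
for t in tins(d,cloud("top",d)):print(t)
s=env.sense();print(s["tcp_pos"],s["eef_rot"],np.round(s["joint_pos"],1))
print(np.array(s["eef_rot"]).T@(np.array([616.5,280,s["tcp_pos"][2]])-s["tcp_pos"]))
E
```

```text
tcp_pos: [489.0, -114.7, 320.5]
t: 15.08
tcp_pos: [587.6, 240.8, 315.0]
eef_rot: [[-0.381, 0.925, -0.001], [0.925, 0.381, -0.0], [-0.0, -0.001, -1.0]]
force: [0.5, -0.9, 0.6]
gripper_width: 18.8
gripper_force: 0.0
([618.0, -127.1], [74.2, 74.3], 89.4, 92.2, 905)
([617.7, 28.5], [71.6, 74.3], 88.6, 92.0, 896)
([618.3, 187.2], [74.3, 72.1], 88.3, 91.8, 874)
[587.93575022 247.19734868 314.38997645] [[-3.67677743e-01  9.29953191e-01 -3.74979537e-04]
 [ 9.29946436e-01  3.67676558e-01  3.68425856e-03]
 [ 3.56405919e-03  1.00590899e-03 -9.99993143e-01]] [18.1 16.4 84.6  0.2 78.9 -3.5]
[20.00226981 38.62418116  0.11014244]
```

View pics/top2.png

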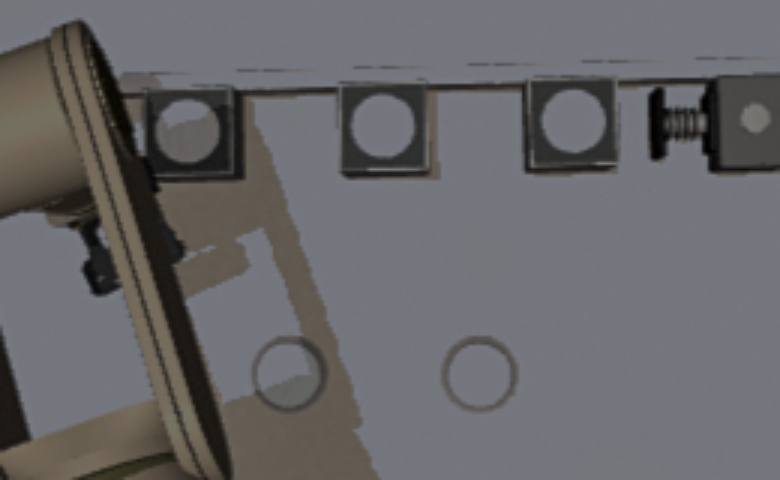

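Picture: the three tins sit flat on the ledge with gaps between them, at columns 190, 382 and 572. The buffer face is free at column 656. Now I'll bring the fingers down left of the row.

```bash
python3 -m pendant '[{"xyz":[0.5,6,0],"yaw":5},{"xyz":[1.2,14,0],"yaw":11},{"xyz":[2,22,0],"yaw":16},{"xyz":[2.6,28.1,0],"yaw":20},{"xyz":[2.6,28.1,0],"yaw":20},{"xyz":[2.6,28.1,0],"yaw":20},{"xyz":[2.6,28.1,0],"yaw":20}]'
python3 - <<'E'
from h import *
s=env.sense();print(s["tcp_pos"],s["eef_rot"])
E
```

```text
t: 15.72
tcp_pos: [612.3, 252.0, 315.4]
eef_rot: [[-0.05, 0.999, -0.001], [0.999, 0.05, -0.0], [-0.0, -0.001, -1.0]]
force: [0.2, 0.5, 0.6]
gripper_width: 18.8
gripper_force: 0.0
[612.28987195 252.00704649 315.35259114] [[-4.99283404e-02  9.98752314e-01 -9.87485563e-04]
 [ 9.98752757e-01  4.99280164e-02 -3.50093655e-04]
 [-3.00353653e-04 -1.00373352e-03 -9.99999451e-01]]
```

```bash
python3 -m pendant '[{"xyz":[5,2.5,0],"yaw":1.5},{"xyz":[9.8,4.7,0],"yaw":3},{"xyz":[9.8,4.7,0],"yaw":3},{"xyz":[9.8,4.7,0],"yaw":3}]'
python3 - <<'E'
from h import *
s=env.sense();print(s["tcp_pos"],s["eef_rot"])
E
```

```text
t: 16.05
tcp_pos: [616.6, 262.2, 315.9]
eef_rot: [[0.003, 1.0, -0.0], [1.0, -0.003, -0.0], [-0.0, -0.0, -1.0]]
force: [0.6, 0.5, -0.7]
gripper_width: 18.9
gripper_force: 0.0
[616.64154714 262.17576907 315.92502504] [[ 2.57704415e-03  9.99996664e-01 -1.73282557e-04]
 [ 9.99996666e-01 -2.57707252e-03 -1.63728011e-04]
 [-1.64174026e-04 -1.72860045e-04 -9.99999972e-01]]
```

```bash
python3 -m pendant '[{"xyz":[0,0,20],"yaw":0},{"xyz":[0,0,50],"yaw":0},{"xyz":[0,0,75],"yaw":0},{"xyz":[0,0,92],"yaw":0},{"xyz":[0,0,101],"yaw":0},{"xyz":[0,0,105],"yaw":0},{"xyz":[0,0,105],"yaw":0}]'|grep -E "^force|tcp"
python3 -m pendant '[{"xyz":[-5,0,0],"yaw":0},{"xyz":[-12,0,0],"yaw":0},{"xyz":[-18,0,0],"yaw":0},{"xyz":[-23,0,0],"yaw":0},{"xyz":[-26,0,0],"yaw":0},{"xyz":[-28,0,0],"yaw":0},{"xyz":[-30,0,0],"yaw":0},{"xyz":[-32,0,0],"yaw":0},{"xyz":[-34.5,0,0],"yaw":0},{"xyz":[-38,0,0],"yaw":0}]'|grep -E "^force|tcp"
python3 -m pendant '[{"xyz":[-3.5,0,0],"yaw":0},{"xyz":[-7,0,0],"yaw":0},{"xyz":[-10.5,0,0],"yaw":0},{"xyz":[-14,0,0],"yaw":0},{"xyz":[-17.5,0,0],"yaw":0},{"xyz":[-21,0,0],"yaw":0},{"xyz":[-24.5,0,0],"yaw":0},{"xyz":[-28,0,0],"yaw":0},{"xyz":[-31.5,0,0],"yaw":0},{"xyz":[-35,0,0],"yaw":0}]'|grep -E "^force|tcp"
python3 - <<'E'
from h import *
p,d=env.snapshot("top");cv2.imwrite("pics/top3.png",cv2.resize(p[190:350,170:430],None,fx=3,fy=3))
for t in tins(d,cloud("top",d)):print(t)
E
```

```text
tcp_pos: [616.7, 262.0, 210.5]
force: [-0.4, -0.7, 0.1]
tcp_pos: [616.7, 224.5, 211.2]
force: [0.0, 3.8, 1.6]
tcp_pos: [616.5, 188.9, 210.9]
force: [0.2, 1.8, 2.1]
([618.0, -127.1], [74.2, 74.4], 88.9, 92.2, 895)
([617.7, 28.6], [71.6, 74.7], 88.5, 92.0, 889)
([617.6, 127.0], [74.9, 44.8], 0.1, 91.9, 497)
```

View pics/top3.png

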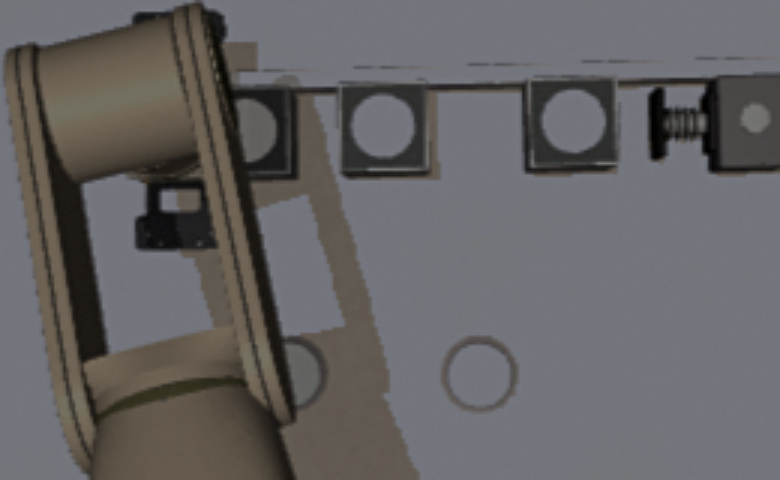

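The tin slides along flat on the ledge. I'll continue, slowing down before each tin meets the next.

```bash
python3 -m pendant '[{"xyz":[-4,0,0],"yaw":0},{"xyz":[-8,0,0],"yaw":0},{"xyz":[-12,0,0],"yaw":0},{"xyz":[-16,0,0],"yaw":0},{"xyz":[-20,0,0],"yaw":0},{"xyz":[-24,0,0],"yaw":0},{"xyz":[-28,0,0],"yaw":0},{"xyz":[-31,0,0],"yaw":0},{"xyz":[-33.5,0,0],"yaw":0},{"xyz":[-35.5,0,0],"yaw":0}]'|grep -E "^force|tcp"
python3 -m pendant '[{"xyz":[-1.5,0,0],"yaw":0},{"xyz":[-3,0,0],"yaw":0},{"xyz":[-4.5,0,0],"yaw":0},{"xyz":[-6,0,0],"yaw":0},{"xyz":[-7.5,0,0],"yaw":0},{"xyz":[-9,0,0],"yaw":0},{"xyz":[-10.5,0,0],"yaw":0},{"xyz":[-12.5,0,0],"yaw":0},{"xyz":[-15,0,0],"yaw":0},{"xyz":[-18,0,0],"yaw":0}]'|grep -E "^force|tcp"
python3 -m pendant '[{"xyz":[-3.5,0,0],"yaw":0},{"xyz":[-7,0,0],"yaw":0},{"xyz":[-10.5,0,0],"yaw":0},{"xyz":[-14,0,0],"yaw":0},{"xyz":[-17.5,0,0],"yaw":0},{"xyz":[-21,0,0],"yaw":0},{"xyz":[-24.5,0,0],"yaw":0},{"xyz":[-28,0,0],"yaw":0},{"xyz":[-31.5,0,0],"yaw":0},{"xyz":[-35,0,0],"yaw":0}]'|grep -E "^force|tcp"
python3 - <<'E'
from h import *
p,d=env.snapshot("top")
for t in tins(d,cloud("top",d)):print(t)
E
```

```text
tcp_pos: [616.3, 153.4, 210.9]
force: [-0.1, 0.4, -0.3]
tcp_pos: [616.3, 135.6, 211.0]
force: [0.6, 1.1, -0.7]
tcp_pos: [616.1, 100.5, 211.0]
force: [-0.1, 1.0, -0.5]
([618.0, -127.5], [74.3, 74.9], 88.7, 92.4, 906)
([617.4, -8.1], [74.1, 98.8], 0.5, 92.0, 1187)
```

```bash
python3 -m pendant '[{"xyz":[-4,0,0],"yaw":0},{"xyz":[-8,0,0],"yaw":0},{"xyz":[-12,0,0],"yaw":0},{"xyz":[-16,0,0],"yaw":0},{"xyz":[-20,0,0],"yaw":0},{"xyz":[-23,0,0],"yaw":0},{"xyz":[-25.5,0,0],"yaw":0},{"xyz":[-27.5,0,0],"yaw":0},{"xyz":[-29,0,0],"yaw":0},{"xyz":[-30.5,0,0],"yaw":0}]'|grep -E "^force|tcp"
python3 -m pendant '[{"xyz":[-1.5,0,0],"yaw":0},{"xyz":[-3,0,0],"yaw":0},{"xyz":[-4.5,0,0],"yaw":0},{"xyz":[-6,0,0],"yaw":0},{"xyz":[-7.5,0,0],"yaw":0},{"xyz":[-9,0,0],"yaw":0},{"xyz":[-11,0,0],"yaw":0},{"xyz":[-13.5,0,0],"yaw":0},{"xyz":[-16.5,0,0],"yaw":0},{"xyz":[-19.5,0,0],"yaw":0}]'|grep -E "^force|tcp"
python3 -m pendant '[{"xyz":[-3,0,0],"yaw":0},{"xyz":[-6,0,0],"yaw":0},{"xyz":[-8.5,0,0],"yaw":0},{"xyz":[-10.5,0,0],"yaw":0},{"xyz":[-12,0,0],"yaw":0},{"xyz":[-13,0,0],"yaw":0},{"xyz":[-14,0,0],"yaw":0},{"xyz":[-15,0,0],"yaw":0}]'|grep -E "^force|tcp"
python3 - <<'E'
from h import *
p,d=env.snapshot("top");cv2.imwrite("pics/top4.png",cv2.resize(p[190:350,170:430],None,fx=3,fy=3))
for t in tins(d,cloud("top",d)):print(t)
E
```

```text
tcp_pos: [616.0, 70.2, 211.1]
force: [0.5, 1.6, -0.7]
tcp_pos: [615.9, 50.6, 211.1]
force: [0.5, 3.4, 0.7]
tcp_pos: [615.8, 35.8, 211.1]
force: [0.3, 4.1, 1.9]
([617.6, -116.0], [161.1, 74.7], 89.9, 92.1, 1925)
```

View pics/top4.png

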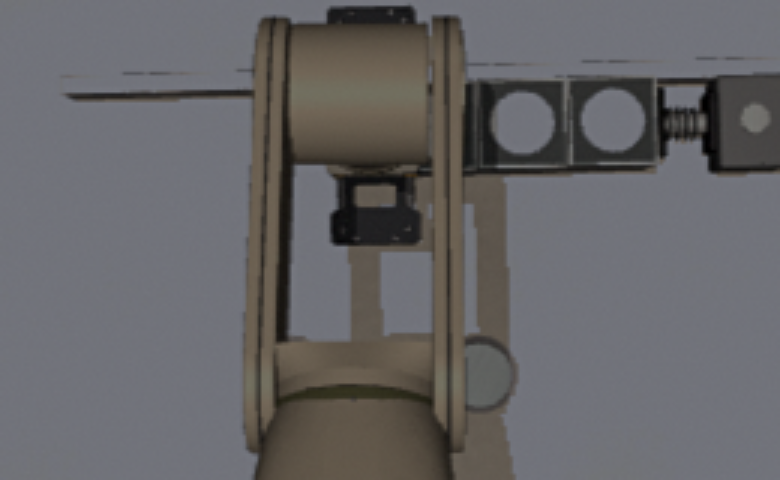

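The row is closed up, flat on the ledge, and its right end at column 657 is about 3 mm from the buffer face. Next is a slow press.

```bash
python3 -m pendant '[{"xyz":[-1,0,0],"yaw":0},{"xyz":[-2,0,0],"yaw":0},{"xyz":[-3,0,0],"yaw":0},{"xyz":[-4,0,0],"yaw":0},{"xyz":[-5,0,0],"yaw":0},{"xyz":[-6,0,0],"yaw":0},{"xyz":[-7,0,0],"yaw":0},{"xyz":[-8,0,0],"yaw":0}]'|grep -E "^force|tcp"
python3 -m pendant '[{"xyz":[-1,0,0],"yaw":0},{"xyz":[-2,0,0],"yaw":0},{"xyz":[-3,0,0],"yaw":0},{"xyz":[-4,0,0],"yaw":0},{"xyz":[-5,0,0],"yaw":0},{"xyz":[-6,0,0],"yaw":0},{"xyz":[-7,0,0],"yaw":0}]'|grep -E "^force|tcp"
python3 -m pendant '[{"xyz":[-1,0,0],"yaw":0},{"xyz":[-2,0,0],"yaw":0},{"xyz":[-3,0,0],"yaw":0},{"xyz":[-4,0,0],"yaw":0}]'|grep -E "^force|tcp"
```

```text
tcp_pos: [615.7, 28.6, 211.1]
force: [-0.2, 8.5, 2.7]
tcp_pos: [615.7, 22.0, 211.1]
force: [-1.2, 11.9, 3.4]
tcp_pos: [615.6, 18.2, 211.1]
force: [-0.9, 12.2, 2.6]
```

```bash
for i in 1; do python3 -m pendant '[{"xyz":[-0.8,0,0],"yaw":0},{"xyz":[-1.6,0,0],"yaw":0},{"xyz":[-2.4,0,0],"yaw":0},{"xyz":[-3.2,0,0],"yaw":0}]'|grep -E "^force|tcp"
python3 -m pendant '[{"xyz":[-0.7,0,0],"yaw":0},{"xyz":[-1.4,0,0],"yaw":0}]'|grep -E "^force|tcp"
python3 -m pendant '[{"xyz":[-0.6,0,0],"yaw":0},{"xyz":[-1.2,0,0],"yaw":0}]'|grep -E "^force|tcp"; done
```

```text
tcp_pos: [615.6, 15.2, 211.1]
force: [-0.5, 14.1, 2.5]
tcp_pos: [615.6, 13.9, 211.1]
force: [-0.6, 14.5, 3.0]
tcp_pos: [615.6, 12.9, 211.1]
force: [-1.0, 17.8, 4.8]
```

```bash
python3 -m pendant '[{"xyz":[-0.5,0,0],"yaw":0}]'|grep -E "^force|tcp"
python3 -m pendant '[{"xyz":[-0.5,0,0],"yaw":0}]'|grep -E "^force|tcp"
python3 - <<'E'
from h import *
p,d=env.snapshot("top");cv2.imwrite("pics/top5.png",cv2.resize(p[205:265,300:450],None,fx=5,fy=5))
for t in tins(d,cloud("top",d)):print(t)
E
```

```text
tcp_pos: [615.6, 12.8, 211.2]
force: [-2.1, 18.4, 4.1]
tcp_pos: [615.5, 12.6, 211.2]
force: [-2.2, 21.0, 4.8]
([617.1, -143.3], [151.8, 74.4], 89.9, 92.2, 1812)
```

View pics/top5.png

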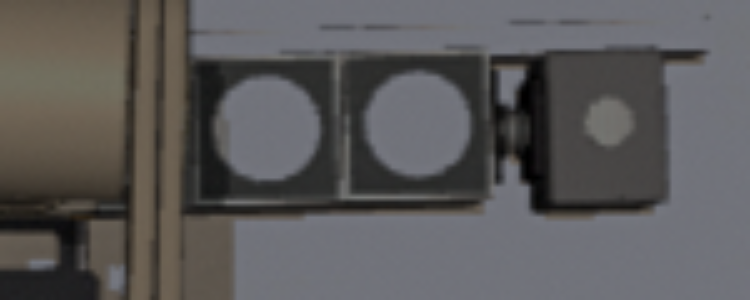

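The buffer is pressed in, with the row's right end at about y = -219, which is 20 mm of travel. Position has stalled while force rises, so it is on the stop. I'll firm it up slightly and hold.

```bash
python3 -m pendant '[{"xyz":[-0.5,0,0],"yaw":0}]'|grep -E "^force|tcp"
python3 -m pendant '[{"xyz":[-0.5,0,0],"yaw":0},{"xyz":[-0.5,0,0],"yaw":0},{"xyz":[-0.5,0,0],"yaw":0}]'|grep -E "^force|tcp"
```

```text
tcp_pos: [615.5, 12.5, 211.3]
force: [-2.9, 23.4, 5.5]
tcp_pos: [615.5, 12.4, 211.3]
force: [-1.9, 22.7, 5.2]
```

```bash
python3 -m pendant '[{"xyz":[-0.6,0,0],"yaw":0},{"xyz":[-0.6,0,0],"yaw":0}]'|grep -E "^force|tcp"
python3 -m pendant '[{"xyz":[0.4,0,0],"yaw":0},{"xyz":[0.8,0,0],"yaw":0},{"xyz":[1.2,0,0],"yaw":0},{"xyz":[1.6,0,0],"yaw":0},{"xyz":[2,0,0],"yaw":0},{"xyz":[2.4,0,0],"yaw":0},{"xyz":[2.8,0,0],"yaw":0},{"xyz":[3.2,0,0],"yaw":0},{"xyz":[3.6,0,0],"yaw":0},{"xyz":[4,0,0],"yaw":0}]'
python3 -m pendant '[{"xyz":[0.4,0,0],"yaw":0},{"xyz":[0.8,0,0],"yaw":0},{"xyz":[1.2,0,0],"yaw":0},{"xyz":[1.6,0,0],"yaw":0},{"xyz":[2,0,0],"yaw":0},{"xyz":[2.4,0,0],"yaw":0},{"xyz":[2.8,0,0],"yaw":0},{"xyz":[3.2,0,0],"yaw":0},{"xyz":[3.6,0,0],"yaw":0},{"xyz":[4,0,0],"yaw":0}]'|grep -E "^force|tcp"
python3 -m pendant '[{"xyz":[0.4,0,0],"yaw":0},{"xyz":[0.8,0,0],"yaw":0},{"xyz":[1.2,0,0],"yaw":0},{"xyz":[1.6,0,0],"yaw":0},{"xyz":[2,0,0],"yaw":0},{"xyz":[2.4,0,0],"yaw":0},{"xyz":[2.8,0,0],"yaw":0},{"xyz":[3.2,0,0],"yaw":0},{"xyz":[3.6,0,0],"yaw":0},{"xyz":[4,0,0],"yaw":0}]'|grep -E "^force|tcp"
```

```text
tcp_pos: [615.5, 12.3, 211.4]
force: [-3.3, 25.5, 5.7]
t: 27.08
tcp_pos: [615.6, 13.3, 211.1]
eef_rot: [[0.004, 1.0, -0.0], [1.0, -0.004, 0.001], [0.001, -0.0, -1.0]]
force: [-1.4, 5.2, 2.9]
gripper_width: 18.4
gripper_force: 3.2
tcp_pos: [615.7, 16.7, 211.1]
force: [-0.7, 4.1, 2.1]
tcp_pos: [615.8, 20.3, 211.1]
force: [-0.9, 3.9, 2.3]
```

```bash
python3 -m pendant '[{"xyz":[0.4,0,0],"yaw":0},{"xyz":[0.8,0,0],"yaw":0},{"xyz":[1.2,0,0],"yaw":0},{"xyz":[1.6,0,0],"yaw":0},{"xyz":[2,0,0],"yaw":0},{"xyz":[2.4,0,0],"yaw":0},{"xyz":[2.8,0,0],"yaw":0},{"xyz":[3.2,0,0],"yaw":0},{"xyz":[3.6,0,0],"yaw":0},{"xyz":[4,0,0],"yaw":0}]'|grep -E "^force|tcp"
python3 -m pendant '[{"xyz":[0.3,0,0],"yaw":0},{"xyz":[0.6,0,0],"yaw":0},{"xyz":[0.9,0,0],"yaw":0},{"xyz":[1.2,0,0],"yaw":0},{"xyz":[1.5,0,0],"yaw":0},{"xyz":[1.8,0,0],"yaw":0},{"xyz":[2.1,0,0],"yaw":0},{"xyz":[2.4,0,0],"yaw":0},{"xyz":[2.7,0,0],"yaw":0},{"xyz":[3,0,0],"yaw":0}]'|grep -E "^force|tcp"
python3 -m pendant '[{"xyz":[0.3,0,0],"yaw":0},{"xyz":[0.6,0,0],"yaw":0},{"xyz":[0.9,0,0],"yaw":0},{"xyz":[1.2,0,0],"yaw":0},{"xyz":[1.5,0,0],"yaw":0},{"xyz":[1.8,0,0],"yaw":0},{"xyz":[2.1,0,0],"yaw":0},{"xyz":[2.4,0,0],"yaw":0},{"xyz":[2.7,0,0],"yaw":0},{"xyz":[3,0,0],"yaw":0}]'|grep -E "^force|tcp"
python3 -m pendant '[{"xyz":[0.3,0,0],"yaw":0},{"xyz":[0.6,0,0],"yaw":0},{"xyz":[0.9,0,0],"yaw":0},{"xyz":[1.2,0,0],"yaw":0},{"xyz":[1.5,0,0],"yaw":0},{"xyz":[1.8,0,0],"yaw":0},{"xyz":[2.1,0,0],"yaw":0},{"xyz":[2.4,0,0],"yaw":0},{"xyz":[2.7,0,0],"yaw":0},{"xyz":[3,0,0],"yaw":0}]'|grep -E "^force|tcp"
```

```text
tcp_pos: [615.7, 24.4, 211.0]
force: [-0.8, 2.5, 1.7]
tcp_pos: [615.8, 27.4, 211.0]
force: [0.8, 2.1, 1.5]
tcp_pos: [615.8, 30.4, 211.0]
force: [-0.8, 0.6, 0.1]
tcp_pos: [615.8, 33.4, 211.0]
force: [-0.2, 1.3, -0.7]
```

```bash
python3 -m pendant '[{"xyz":[1,0,0],"yaw":0},{"xyz":[3,0,0],"yaw":0},{"xyz":[7,0,0],"yaw":0},{"xyz":[15,0,0],"yaw":0},{"xyz":[30,0,0],"yaw":0},{"xyz":[55,0,0],"yaw":0},{"xyz":[85,0,0],"yaw":0},{"xyz":[115,0,-10],"yaw":0},{"xyz":[145,0,-35],"yaw":0},{"xyz":[170,0,-70],"yaw":0}]'|grep -E "^force|tcp"
python3 -m pendant '[{"xyz":[25,0,-30],"yaw":0},{"xyz":[50,0,-50],"yaw":0},{"xyz":[70,0,-60],"yaw":0},{"xyz":[80,0,-65],"yaw":0},{"xyz":[80,0,-65],"yaw":0}]'
python3 - <<'E'
from h import *
p,d=env.snapshot("top");cv2.imwrite("pics/top6.png",cv2.resize(p[190:340,255:445],None,fx=4,fy=4))
W=cloud("top",d)
for t in tins(d,W):print(t)
ok=d>0;z=W[...,2]
k=ok&(z>84)&(z<100)&(W[...,0]>560)&(W[...,0]<670)&(W[...,1]>-240)&(W[...,1]<60)
q=W[k]
for y in(-160,-120,-86,-50,-12,10):
    s=q[abs(q[:,1]-y)<8];print(y,s[:,0].min().round(1),s[:,0].max().round(1))
p2,_=env.snapshot("side");cv2.imwrite("pics/side6.png",cv2.resize(p2[200:340,230:430],None,fx=4,fy=4))
E
```

```text
tcp_pos: [614.4, 205.7, 277.0]
force: [1.3, 0.2, 0.4]
t: 33.33
tcp_pos: [616.5, 285.9, 346.4]
eef_rot: [[0.002, 1.0, 0.002], [1.0, -0.002, 0.001], [0.001, 0.002, -1.0]]
force: [-0.5, 0.4, 0.5]
gripper_width: 18.7
gripper_force: 0.0
([617.5, -87.7], [74.8, 222.3], 0.2, 92.1, 2696)
-160 582.0 654.4
-120 580.8 652.9
-86 582.0 653.9
-50 580.6 654.7
-12 581.5 653.5
10 579.9 654.5
```

View pics/top6.png

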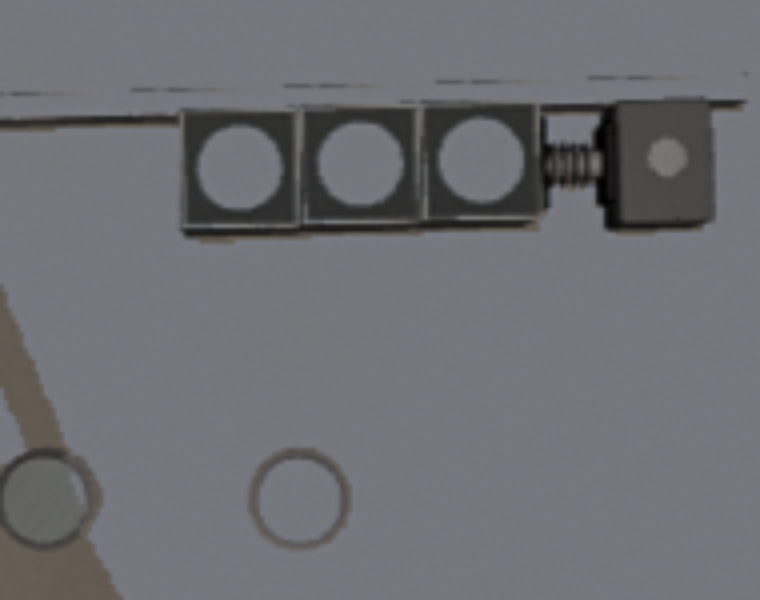

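View pics/side6.png

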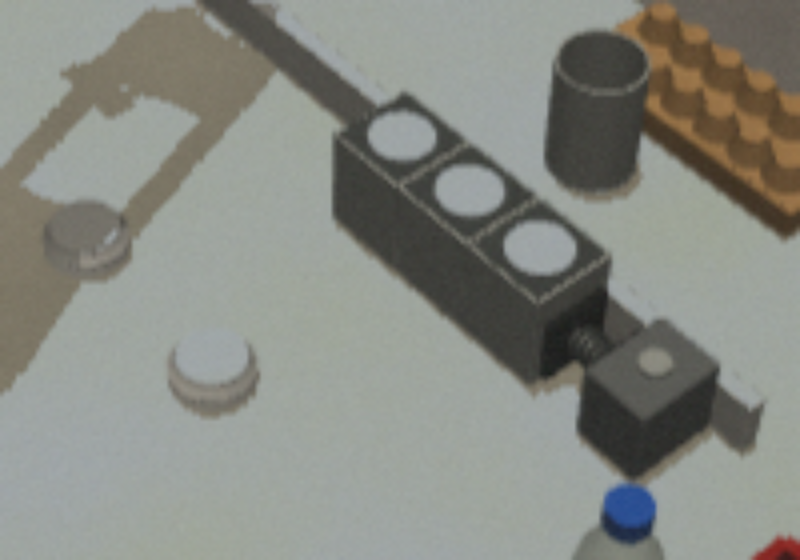

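The row is 222 mm long and closed up. It lies flat on the ledge and touches the buffer (seam at about (545,165) in the top crop), and the cans are undisturbed. Handing in.

```bash
python3 -c "
from rig import env
print(env.close_job())"
```

```text
the job is handed in; nothing more can be done
None
```

The job is handed in at about 33 s: the three tins were pushed flat against the ledge and closed up, pressed the buffer to its stop at about 25 N, were eased back slowly, and now measure as a closed 222 mm row touching the buffer.

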